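# Refit the lock lever of the bench tape dispenser

## Robot

A 7-joint arm with a two-finger parallel gripper is mounted at the origin on the work surface. World frame = base frame: x ahead of the robot, y to its left, z up, the work surface at z = 0. Lengths are in m, angles in rad, forces in N, time in s.
With the tool pointing down it reaches from about 0.35 to 0.9 m from the base axis. Payload 8.1 kg.
Tool frame: the origin (TCP) lies at the very end of the fingers, on their centre line; the grasp point (between the pads) lies arm.hold_point_z behind it (arm.hold_point_z is the distance from the TCP to the grasp point, in m); z points along the fingers, y is the line along which they close (so a half turn about z gives the same grasp; the last joint's range is limited). The gripper opens to 92 mm and grips with 3 to 60 N. Pads are 19 mm wide; open, the fingers measure 130 mm over their backs; the gripper's body (75 mm by 190 mm) begins 47 mm behind the grasp point.
Start: joints at [1.042, 0.434, 0.025, 1.573, -0.012, 1.134, -0.075], TCP at [0.258, -0.569, 0.227] pointing down, gripper open.
Joint ranges: [-2.62, 2.62], [-0.44, 2.09], [-1.27, 1.32], [0.08, 2.57], [-1.32, 4.46], [0.12, 2], [-2.74, 2.74]. Speed limits (rad/s): [2.22, 2.22, 3.01, 3.01, 3.14, 3.14, 3.14].

## Interface

Orientations are given as a rotation vector (axis times angle).
In Python, from cell import arm, vision, job, cut_out gives the robot as it stands. The module is installed in compiled form; this text tells all that it offers.
- The arm moves only by the tool play_rows, never from a script. Its argument "increments" is text: rows parted by semicolons, each of 5 numbers parted by spaces: the shift along the tool's x, y, z in cm, then the turn about the tool's z in degrees, then the opening, from -1 (shut) to 1 (fully open), so that 0 is half open. A call has 1 to 5 rows; each row shifts and turns the commanded pose from where the row before left it, along the tool's axes as they then stand; what a row does not reach is not made up. A row lasts 1/12 s, in which the tool goes at most 41.7 mm and 7.16 degrees, less where a joint would pass 70% of its speed; a pose out of reach is approached as far as the arm can. A call is refused whole if a number of a shift passes 4.17 or a number of a turn 7.16, either way. A call with a gripper value outside its range is refused whole. The fingers move at their own pace and stop on an object; "grip_force" is the grip in N (left out, the last holds). Time passes only in rows, so rows that do not move let the fingers close. It gives the time, the measured TCP pose, the force, the opening and the grip force at its end, in the units of the state.
- arm.observe(): the state, without advancing time (a new reading comes with each control period).
- vision.get_image(name): name is "scene" or "top" or "wrist"; returns a dict with "frame" (384x512x3 uint8, red, green, blue), "z_map" (384x512 float32, m along the optical axis (not along the pixel's ray), 0 where there is no reading), "mtx" (3x3 intrinsics, pixels), "cam_to_world" (4x4, takes a point from camera to world coordinates). Camera axes: x right, y up, looking along -z (the intrinsics and any distortion apply to the point x, -y, -z); pixel columns grow to the right and rows downward; lengths in m; the calibration is good to about 2 mm. A picture is of the moment at which its call begins.
- job.sign_off(): hands the job in; it is judged then, once.
Trained networks look in a picture, given as the dict that the camera call returned (one of the last four; its "shot" number tells which), for a name from the list of things; names that differ only in an ending like _2 or _b are one class to them, and where a whole thing is asked for, a point or a joint stands for the part that bears it (a point fixed in the world has none). Each returns a list of dicts, best first, with "confidence" (0 to 1); they miss things now and then, are a little off and sometimes report something else, mostly with a low value. They report only what shows in the picture. A call takes as long as a camera call. They do not tell look-alikes from the thing itself.
- cut_out(query, picture): "mask" (384x512 bool, what is visible of it) and "point" ([row, column] in pixels, amid what is visible of it).
The state is a dict: "clock": time; "joints": joint angles; "dq": joint speeds; "joint_efforts": joint torques, N m; "position": TCP position; "ee_rot": TCP orientation; "force": force on the tool from outside, world axes, zero at the start; "ft_torque": the same for the moment, N m; "width": opening from 0.0 (shut) to 1.0 (fully open); "gripper_force": force on a finger pad.
Only numpy, scipy, OpenCV 4.12 (cv2) and the standard library are available. Lean on these libraries where they do the work, as an engineer would, in place of code of your own. Each camera call takes 0.05 s, during which the arm holds its last target. There are 200 camera calls.

## Task

The tape dispenser on the packing bench has lost its lock lever. Take the tape roll off its shaft and lay it flat in the blue tray, then push the lever with one long arm onto the keyed shaft, turning it slowly anticlockwise until it drops fully home, and swing it on anticlockwise until its long arm points at the little post on the dispenser. Leave everything else on the bench where it is.

Things in the scene. Friction and masses are not known exactly. Their poses are not given: they have to be found in the camera images.
- machine: Bench tape dispenser, fixed; grey deck 200 x 200 mm, 50 mm high. Origin on the bench below the shaft axis, at the deck's middle; z up. On its +y side a white feed head (y 100 to 160 mm, x -80 to 90 mm, 112 mm high). A steel post (10 mm thick, 14 mm high) on the deck at x = 0, y = -88 mm marks the locked direction; it passes below the lever's arms.
- seat (a point): Point on the shaft axis on top of the round steel seat (56 mm across, 4 mm high) on the deck, 54 mm above the bench; axes as machine. The lever's underside rests here when fully home.
- shaft_top (a point): Top of the steel D-shaft, 26 mm above the seat; axes as machine. Shaft 28 mm across, flat 6 mm from the axis, top 3 mm chamfered. Greased, it turns stiffly (0.15 N m), stays as left; its heading is not reported: at the start the flat faces the machine's -x turned anticlockwise from above by -0.1 to 0.7 rad. At 1.57 it faces the post (machine's -y); a stop ends it at 1.61.
- lever: Lock lever, cast aluminium, 0.15 to 0.3 kg, upright on its hub. Origin: centre of hub's underside, on the bore axis; z up, +x the long arm. Hub 50 mm across, 36 high; D bore from below 30 deep, 30.4 across, flat 7.2 from the axis on the +x side: drops on within 0.08 rad of the shaft's flat. Paddle over the hub 14 thick (y), x -35 to 50, z 36 to 72, to pinch; then a 10 mm thick nose to x = 70, z 36 to 58.
- lever_nose (a point): Tip of the lever's long arm: x = 70 mm, z = 47 mm in the lever's frame.
- roll: Used brown tape roll lying flat on the deck round the shaft at the start: ring 92 mm outside, 76 mm inside, 48 mm high. Origin: centre of its underside, on its axis. Pinch its 8 mm wall from above.
- tray: Blue open tray, fixed to the bench: 170 x 170 mm outside, 50 mm high, walls 4 mm, floor 4 mm thick. Origin: centre of its underside; x and y along its sides.
- tee_handle: Another machine's handle, leave alone: aluminium tee with two equal arms, 90 mm long, 64 mm high. Origin under its centre.
- round_knob: Another machine's knob, leave alone: aluminium, round, 68 mm across, 56 mm high. Origin under its centre.
- carton: Small carton, leave alone: 120 x 90 x 80 mm high. Origin under its centre.
- spare_roll: White tape roll lying on the bench, leave alone: 100 mm across, 48 mm high. Origin under its centre.
- marker_pot: White pot of markers, leave alone: 72 mm across, 132 mm high. Origin under its centre.
- tape_gun: Hand tape gun lying flat, leave alone: about 155 x 80 mm, 56 mm high. Origin underneath.
- knife: Closed grey utility knife lying flat, leave alone: 150 x 26 x 18 mm, along its x. Origin under its centre.
- bottle: White bottle, leave alone: 54 mm across, 140 mm high. Origin under its centre.
Not all that is in view belongs to the job. There is more than one size of the tray; the job needs the larger. What is shaped like the lever but red is not meant.

How it is judged:
On the way, in this order (a step that is already met when the one before it is completed fails the run):
1. the roll lies flat in the tray (x of roll in the frame of tray between -0.04 and 0.04 m and y of roll in the frame of tray between -0.04 and 0.04 m and z of roll in the frame of tray below 0.01 m and angle between roll's own z axis and vertical below 0.12 rad), for 0.2 s.
2. the lever has dropped fully home on the shaft (horizontal distance between lever and seat below 0.004 m and z of lever in the frame of seat below 0.003 m and angle between lever's own z axis and vertical below 0.08 rad), for 0.2 s.
At the end, for the whole second after the job is handed in: Lever home on the shaft (4 mm of the axis, underside under 3 mm above the seat, upright to 0.08 rad), nose within 12 mm of the line to the post, on its side; roll flat in the tray, within 40 mm of its centre along each side, under 10 mm above the tray's underside; both at rest (all of step 1 and all of step 2 and x of lever_nose in the frame of seat between -0.012 and 0.012 m and y of lever_nose in the frame of seat below -0.05 m and linear speed of each of lever, roll below 0.01 m/s); the robot touches nothing.
It fails at once if another thing on the bench was moved by more than 30 mm or tipped (distance of any of tee_handle, round_knob, carton, spare_roll, marker_pot, tape_gun, knife, bottle from where it was at the start of the episode above 0.03 m or angle between any of tee_handle, round_knob, carton, spare_roll, marker_pot, tape_gun, knife, bottle's own z axis and vertical above 0.4 rad).
It also fails if it takes over 70 s, if anything falls off the work surface, if the arm or the gripper's body presses on something with over 40 N, if the wrist force passes 120 N, or if a joint passes its speed limit or range.

## Working session

There is one attempt and no reset: what is moved stays moved. The work goes in short steps, Python scripts to look and compute and a tool call to move; the robot and the scene stay as the last step left them, time stands still between calls to the robot, and variables do not carry over. Pictures are saved under pics/ and viewed, at most 10 in all, crops included, and the job is handed in when it is done.

Besides the shell and the picture viewer there is one more tool, called after "Request:" in YAML: its name, and indented under it one key for each argument. play_rows: Moves the arm, as the interface text tells. Its arguments: {"type":"object","properties":{"increments":{"type":"string"},"grip_force":{"type":"number"}},"required":["increments"]}

```bash
mkdir -p pics
cat > h.py <<'E'
import numpy as np, cv2
from cell import arm, vision, job, cut_out
from scipy.spatial.transform import Rotation as R
def pts(im):
    z=im["z_map"]; K=im["mtx"]; h,w=z.shape
    v,u=np.mgrid[:h,:w]
    x=(u-K[0,2])/K[0,0]*z; y=(v-K[1,2])/K[1,1]*z
    P=np.stack([x,-y,-z],-1)@im["cam_to_world"][:3,:3].T+im["cam_to_world"][:3,3]
    P[z==0]=np.nan
    return P
def save(im,n,crop=None,s=1):
    f=im["frame"][:,:,::-1]
    if crop: r0,r1,c0,c1=crop; f=f[r0:r1,c0:c1]
    cv2.imwrite("pics/"+n,cv2.resize(f,None,fx=s,fy=s,interpolation=cv2.INTER_CUBIC))
E
python3 - <<'E'
from h import *
s=arm.observe(); print({k:np.round(v,3) for k,v in s.items()}, arm.hold_point_z)
im=vision.get_image("top"); im2=vision.get_image("scene")
save(im,"top.png",s=1.5); save(im2,"scene.png",s=1.5)
P=pts(im)
np.savez("top.npz",P=P,f=im["frame"])
for n in ["machine","lever","roll","tray","tee_handle","round_knob","carton","spare_roll","marker_pot","tape_gun","knife","bottle"]:
    for d in cut_out(n,im)[:4]:
        m=d["mask"]; q=P[m]; q=q[~np.isnan(q[:,0])]
        if len(q): print(n,round(d["confidence"],2),np.round(d["point"]),m.sum(),np.round(np.median(q,0),3),"min",np.round(np.percentile(q,2,axis=0),3),"max",np.round(np.percentile(q,98,axis=0),3))
E
```

```text
{'clock': np.float64(0.0), 'joints': array([ 1.042,  0.435,  0.025,  1.574, -0.012,  1.134, -0.075]), 'dq': array([ 0.002, -0.   ,  0.001, -0.002,  0.   ,  0.   ,  0.002]), 'joint_efforts': array([ 1.0000e-03, -6.6787e+01,  9.8500e-01, -3.1445e+01, -6.0000e-02,
        4.3000e-02,  0.0000e+00]), 'position': array([ 0.258, -0.569,  0.226]), 'ee_rot': array([-3.069e+00, -6.630e-01,  1.000e-03]), 'force': array([-0.247, -0.068, -0.362]), 'ft_torque': array([ 0.05 , -0.055, -0.047]), 'gripper_force': np.float64(0.0), 'width': np.float64(1.003)} 0.0188
machine 0.72 [192. 233.] 3700 [0.541 0.031 0.05 ] min [ 0.45  -0.102  0.041] max [0.648 0.15  0.115]
lever 0.64 [186. 316.] 246 [ 0.576 -0.253  0.051] min [ 0.554 -0.291 -0.   ] max [ 0.599 -0.199  0.076]
lever 0.56 [254. 354.] 249 [ 0.33  -0.382  0.052] min [ 0.306 -0.415  0.006] max [ 0.361 -0.336  0.075]
roll 0.76 [179. 245.] 331 [ 0.552 -0.009  0.092] min [ 0.502 -0.05   0.044] max [0.59  0.038 0.101]
tray 0.72 [194. 150.] 2441 [0.533 0.365 0.004] min [ 0.441  0.267 -0.005] max [0.621 0.45  0.05 ]
tray 0.58 [260. 126.] 1255 [0.303 0.431
[... 594 characters left out ...]
246. 180.] 251 [0.359 0.188 0.045] min [0.314 0.14  0.014] max [0.402 0.234 0.053]
marker_pot 0.8 [147. 174.] 379 [0.713 0.26  0.059] min [0.683 0.225 0.001] max [0.751 0.29  0.133]
marker_pot 0.47 [212. 362.] 154 [ 0.485 -0.422  0.059] min [ 0.471 -0.461 -0.002] max [ 0.504 -0.38   0.068]
tape_gun 0.74 [146. 322.] 654 [ 0.724 -0.276  0.044] min [ 0.67 -0.31  0.  ] max [ 0.818 -0.233  0.056]
tape_gun 0.5 [242. 200.] 256 [0.369 0.172 0.044] min [0.32  0.139 0.001] max [0.404 0.231 0.053]
knife 0.75 [242. 267.] 298 [ 0.365 -0.074  0.016] min [ 0.299 -0.085  0.004] max [ 0.439 -0.06   0.024]
bottle 0.72 [161. 369.] 278 [ 0.647 -0.437  0.091] min [ 0.63  -0.466  0.014] max [ 0.674 -0.421  0.143]
```

View pics/top.png

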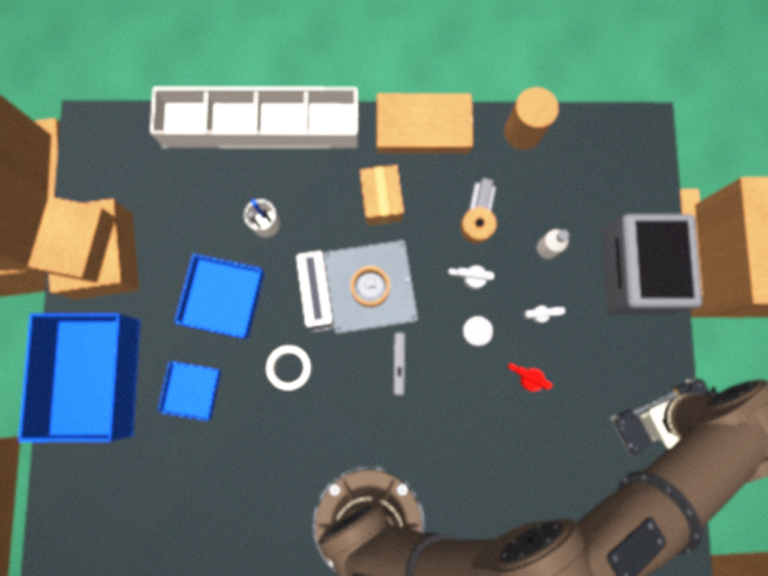

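View pics/scene.png

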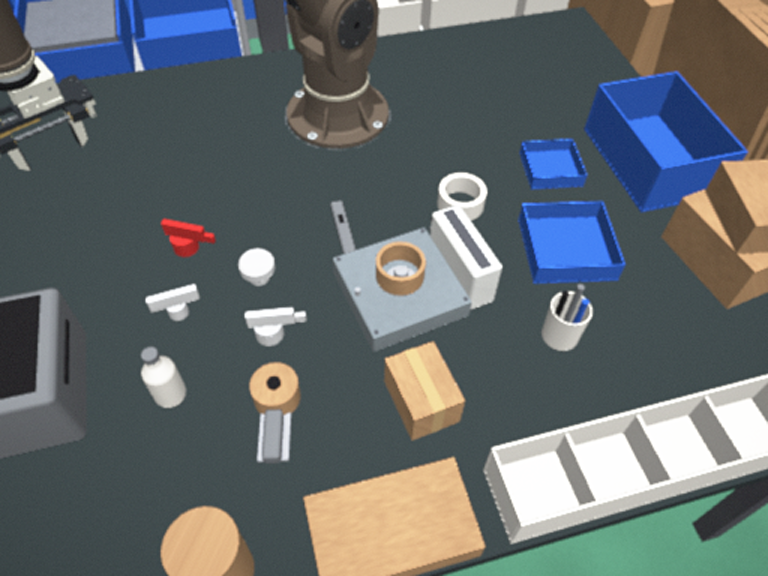

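The tray is the larger shallow blue one at top px (219,296), not the small one (190,390) nor the deep crate (78,377). For the lever there are three candidates:
- Grey one with a long nose, (471,275).
- Grey tee with equal arms, (543,313).
- Red one, (531,378).

The grey one at (471,275) fits. I'll confirm it in a crop and fit the poses.

```bash
cat > fit.py <<'E'
from h import *
d=np.load("top.npz"); P=d["P"]; f=d["f"]
def rect(sel,name):
    q=P[sel]; (c,s,a)=cv2.minAreaRect(q[:,:2].astype(np.float32)*1000); print(name,len(q),np.round(c,1),np.round(s,1),round(a,1),"z",np.round(np.median(q[:,2]),4))
    return q
def near(c,r): return (np.hypot(P[...,0]-c[0],P[...,1]-c[1])<r)
z=P[...,2]
rect(near((.55,0),.16)&(z>.044)&(z<.056)&(P[...,1]<.09),"deck")
rect(near((.55,.13),.12)&(z>.105)&(z<.118),"head")
q=rect(near((.545,-.005),.06)&(z>.09)&(z<.11),"roll")
A=np.c_[2*q[:,:2],np.ones(len(q))]; s=np.linalg.lstsq(A,(q[:,:2]**2).sum(1),rcond=None)[0]; print("roll circ",s[:2],np.sqrt(s[2]+s[0]**2+s[1]**2))
rect(near((.53,.36),.14)&(z>.04)&(z<.06),"tray rim")
rect(near((.53,.36),.07)&(z<.01),"tray floor")
q=rect(near((.576,-.25),.07)&(z>.063)&(z<.08),"paddle")
rect(near((.576,-.25),.07)&(z>.045)&(z<.063),"nose")
rect(near((.576,-.25),.07)&(z>.045)&(z<.08),"all")
E
python3 fit.py
python3 - <<'E'
from h import *
f=np.load("top.npz")["f"]
save(dict(frame=f),"crop.png",(160,275,290,390),6)
E
```

```text
deck 2369 [551.6  -1.6] [200.  205.5] 8.8 z 0.0489
head 777 [537.4 124.5] [169.7  59.6] 8.8 z 0.1107
roll 180 [546.  -4.] [89.3 87.4] 0.1 z 0.0958
roll circ [ 0.5456462  -0.00403509] 0.041895856860656486
tray rim 273 [529.9 359.1] [171.5 170.3] 77.9 z 0.0472
tray floor 1084 [529.8 359.4] [138.3 135.3] 89.5 z 0.0024
paddle 96 [ 579.2 -254.1] [83.6 14.7] 82.2 z 0.0698
nose 42 [ 580.8 -240.3] [94.8 13.8] 81.7 z 0.0538
all 138 [ 580.5 -244.4] [103.1  14.8] 82.2 z 0.0673
```

View pics/crop.png

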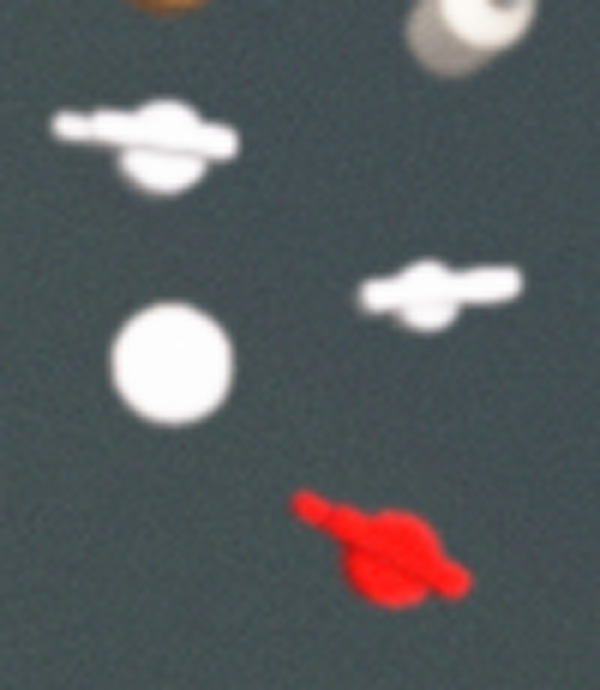

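The crop confirms it: the grey lever, with its stepped thin nose to the left, is at crop px (145,140). The tee at (440,285) has equal arms and the third is red. Poses agree with the given sizes: deck yaw 8.8°, lever heading 82.2°, hub about (0.578,-0.262).

```bash
cat > plan.py <<'E'
# usage: plan.py x y z phi_deg n  -> tool-frame rows from the measured pose (phi = heading of tool y)
import sys
from h import *
s=arm.observe(); p=s["position"]; M=R.from_rotvec(s["ee_rot"]).as_matrix()
phi=np.degrees(np.arctan2(M[1,1],M[0,1]))
print("t",round(float(s["clock"]),2),"p",np.round(p,4),"phi",round(phi,2),"tilt",np.round(np.degrees(np.arccos(-M[2,2])),2),"q",np.round(s["joints"],2),"F",np.round(s["force"],1),"w",round(float(s["width"]),3))
if len(sys.argv)>1:
    x,y,z,ph,n=map(float,sys.argv[1:6]); n=int(n)
    d=(np.array([x,y,z])-p)*100/n; dp=(ph-phi+180)%360-180 if len(sys.argv)<7 else ph-phi
    for i in range(n):
        a=np.radians(phi+dp*i/n)
        print("%.2f %.2f %.2f %.2f"%(-np.sin(a)*d[0]+np.cos(a)*d[1],np.cos(a)*d[0]+np.sin(a)*d[1],-d[2],-dp/n))
E
python3 plan.py 0.504 -0.004 0.2 0 20
```

```text
t 0.7 p [ 0.2581 -0.5692  0.2268] phi -65.61 tilt 0.0 q [ 1.04  0.43  0.02  1.57 -0.01  1.13 -0.08] F [-0.2 -0.1  0.1] w 0.999
2.29 -2.07 0.13 -3.28
2.40 -1.93 0.13 -3.28
2.51 -1.79 0.13 -3.28
2.61 -1.65 0.13 -3.28
2.70 -1.49 0.13 -3.28
2.78 -1.34 0.13 -3.28
2.85 -1.18 0.13 -3.28
2.91 -1.01 0.13 -3.28
2.96 -0.84 0.13 -3.28
3.01 -0.67 0.13 -3.28
3.04 -0.50 0.13 -3.28
3.06 -0.32 0.13 -3.28
3.08 -0.15 0.13 -3.28
3.08 0.03 0.13 -3.28
3.08 0.21 0.13 -3.28
3.06 0.38 0.13 -3.28
3.03 0.56 0.13 -3.28
2.99 0.73 0.13 -3.28
2.95 0.90 0.13 -3.28
2.89 1.07 0.13 -3.28
```

Request:
play_rows:
  increments: "2.3 -2.1 0.1 -3.3 -0.35;2.4 -1.9 0.1 -3.3 -0.35;2.5 -1.8 0.1 -3.3 -0.35;2.6 -1.6 0.1 -3.3 -0.35;2.7 -1.5 0.1 -3.3 -0.35"

```text
clock: 1.12
position: [0.3201, -0.4268, 0.2218]
ee_rot: [2.942, 1.101, 0.0]
force: [0.6, -1.3, 0.3]
width: 0.686
gripper_force: 0.0
```

Request:
play_rows:
  increments: "2.8 -1.3 0.1 -3.3 -0.35;2.9 -1.2 0.1 -3.3 -0.35;2.9 -1.0 0.1 -3.3 -0.35;3 -0.8 0.1 -3.3 -0.35;3 -0.7 0.1 -3.3 -0.35"

```text
clock: 1.53
position: [0.3822, -0.2849, 0.217]
ee_rot: [2.753, 1.512, 0.0]
force: [1.6, -0.4, 1.1]
width: 0.342
gripper_force: 0.0
```

Request:
play_rows:
  increments: "3 -0.5 0.1 -3.3 -0.35;3.1 -0.3 0.1 -3.3 -0.35;3.1 -0.1 0.1 -3.3 -0.35;3.1 0 0.1 -3.3 -0.35;3.1 0.2 0.1 -3.3 -0.35"

```text
clock: 1.95
position: [0.4435, -0.143, 0.212]
ee_rot: [2.508, 1.891, 0.0]
force: [-0.3, -0.1, 0.5]
width: 0.324
gripper_force: 0.0
```

Request:
play_rows:
  increments: "3 0.4 0.1 -3.2 -0.35;3 0.6 0.1 -3.2 -0.35;3 0.7 0.1 -3.2 -0.35;2.9 0.9 0.1 -3.2 -0.35;2.9 1 0.1 -3.2 -0.35"

```text
clock: 2.37
position: [0.5042, -0.0029, 0.2069]
ee_rot: [2.22, 2.222, 0.0]
force: [-0.4, -0.3, -0.1]
width: 0.325
gripper_force: 0.0
```

Request:
play_rows:
  increments: "0 0 0 0 -0.35;0 0 0 0 -0.35"

```text
clock: 2.53
position: [0.504, -0.0023, 0.2067]
ee_rot: [-2.219, -2.223, -0.001]
force: [-0.4, -1.3, 0.3]
width: 0.323
gripper_force: 0.0
```

```bash
python3 plan.py 0.504 -0.004 0.12 0 3
python3 - <<'E'
from h import *
im=vision.get_image("wrist"); P=pts(im); save(im,"w1.png",s=1.5); z=P[...,2]
print(im["cam_to_world"].round(3))
for d in cut_out("roll",im)[:1]:
    q=P[d["mask"]]; q=q[(q[:,2]>.092)&(q[:,2]<.104)]
    print(len(q),q.min(0),q.max(0),np.median(q[:,2]))
    A=np.c_[2*q[:,:2],np.ones(len(q))]; s=np.linalg.lstsq(A,(q[:,:2]**2).sum(1),rcond=None)[0]; print("roll circ",s[:2],np.sqrt(s[2]+s[0]**2+s[1]**2))
m=(np.hypot(P[...,0]-.552,P[...,1]+.004)<.022)&(z>.074)&(z<.085); q=P[m]
if len(q): print("shaft",len(q),q.min(0),q.max(0),cv2.minEnclosingCircle(q[:,:2].astype(np.float32)*1000))
E
```

```text
t 2.53 p [ 0.504  -0.0023  0.2067] phi 0.09 tilt 0.04 q [ 0.29  0.3  -0.49  1.86  0.16  1.02 -0.27] F [-0.4 -1.3  0.3] w 0.323
-0.06 0.00 2.89 0.03
-0.06 0.00 2.89 0.03
-0.06 0.00 2.89 0.03
[[ 1.    -0.    -0.002  0.503]
 [ 0.001  0.958  0.287  0.075]
 [ 0.002 -0.287  0.958  0.364]
 [ 0.     0.     0.     1.   ]]
2146 [ 0.50422686 -0.04730193  0.09201005] [0.59321166 0.04103503 0.09981537] 0.09743541222090354
roll circ [ 0.54824964 -0.00341937] 0.04138447314593885
shaft 453 [ 0.54721811 -0.0184527   0.07425267] [0.56813725 0.00935293 0.08155594] ((555.206787109375, -4.446477890014648), 14.11445426940918)
```

View pics/w1.png

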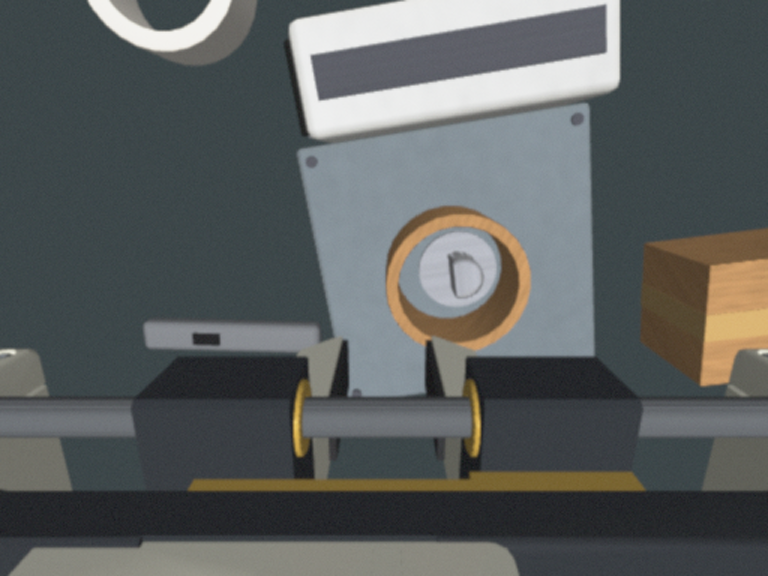

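The wrist view shows the roll round the shaft at px (458,278), with the shaft's flat on the left (-x) at px (452,272). I'll narrow the opening and pinch the roll's -x wall.

Request:
play_rows:
  increments: "-0.05 0.12 2.8 0 -0.48;0 0.13 2.9 0 -0.48;0 0 2.8 0 -0.48;0 0 2.2 0 -0.48;0 0 1.4 0 -0.48"
  grip_force: 25

```text
clock: 3.05
position: [0.5046, -0.0067, 0.0835]
ee_rot: [-2.226, -2.215, 0.004]
force: [-0.2, -0.8, 0.1]
width: 0.26
gripper_force: 0.0
```

Request:
play_rows:
  increments: "0 0 0.9 0 -0.48;0 0 0 0 -1;0 0 0 0 -1;0 0 0 0 -1;0 0 0 0 -1"

```text
clock: 3.47
position: [0.5068, -0.0049, 0.0778]
ee_rot: [2.223, 2.218, 0.002]
force: [0.2, 0.2, -1.4]
width: 0.085
gripper_force: 26.2
```

```bash
python3 plan.py 0.489 0.368 0.20 -12.1 10
```

```text
t 3.47 p [ 0.5068 -0.0049  0.0778] phi -0.14 tilt 0.1 q [ 0.23  0.47 -0.43  2.    0.29  0.73 -0.38] F [ 0.2  0.2 -1.4] w 0.085
3.73 -0.19 -1.22 1.20
3.72 -0.27 -1.22 1.20
3.72 -0.34 -1.22 1.20
3.71 -0.42 -1.22 1.20
3.70 -0.50 -1.22 1.20
3.69 -0.57 -1.22 1.20
3.68 -0.65 -1.22 1.20
3.66 -0.73 -1.22 1.20
3.65 -0.80 -1.22 1.20
3.63 -0.88 -1.22 1.20
```

Request:
play_rows:
  increments: "0 0 -1 0 -1;0 0 -2 0 -1;0 0 -2.5 0 -1;0 0 -2.5 0 -1;0 0 -2.5 0 -1"

```text
clock: 3.88
position: [0.5059, -0.0045, 0.184]
ee_rot: [2.223, 2.219, 0.001]
force: [1.5, -0.4, -2.2]
width: 0.086
gripper_force: 26.2
```

Request:
play_rows:
  increments: "2 -0.2 -0.5 1.2 -1;3.7 -0.2 0 1.2 -1;3.7 -0.3 0 1.2 -1;3.7 -0.4 0 1.2 -1;3.7 -0.5 0 1.2 -1"

```text
clock: 4.3
position: [0.498, 0.1655, 0.1882]
ee_rot: [2.338, 2.097, 0.002]
force: [1.4, 0.5, -1.5]
width: 0.087
gripper_force: 26.2
```

Request:
play_rows:
  increments: "3.7 -0.6 0 1.2 -1;3.7 -0.7 0 1.2 -1;3.7 -0.7 0 1.2 -1;3.7 -0.8 0 1.2 -1;3.2 -0.9 0 1.2 -1"

```text
clock: 4.72
position: [0.4875, 0.3502, 0.1881]
ee_rot: [-2.443, -1.974, -0.002]
force: [0.7, 0.3, -0.4]
width: 0.087
gripper_force: 26.2
```

Request:
play_rows:
  increments: "1.8 -0.4 0 0 -1;0 0 0 0 -1"

```text
clock: 4.88
position: [0.4857, 0.3719, 0.1881]
ee_rot: [-2.434, -1.98, -0.004]
force: [-0.3, -0.2, -1.5]
width: 0.084
gripper_force: 26.2
```

```bash
python3 plan.py 0.489 0.368 0.033 -12.1 6
```

```text
t 4.88 p [0.4857 0.3719 0.1881] phi -11.75 tilt 0.24 q [-0.4   0.5  -0.5   1.63  0.26  1.08 -1.17] F [-0.3 -0.2 -1.5] w 0.084
-0.05 0.07 2.59 0.06
-0.05 0.07 2.59 0.06
-0.05 0.07 2.59 0.06
-0.05 0.07 2.59 0.06
-0.05 0.07 2.59 0.06
-0.05 0.07 2.59 0.06
```

Request:
play_rows:
  increments: "-0.1 0.1 3.5 0 -1;-0.1 0.1 3.5 0 -1;0 0.1 3.5 0 -1;0 0 2.5 0 -1;0 0 1.5 0 -1"

```text
clock: 5.3
position: [0.4897, 0.3611, 0.0395]
ee_rot: [2.444, 1.973, -0.006]
force: [-0.3, -0.2, -0.5]
width: 0.087
gripper_force: 26.2
```

Request:
play_rows:
  increments: "0 0 0.7 0 -1;0 0 0.3 0 -1;0 0 0 0 -1;0 0 0 0 -0.6;0 0 0 0 -0.6"

```text
clock: 5.72
position: [0.4915, 0.3641, 0.0333]
ee_rot: [-2.444, -1.974, -0.004]
force: [-0.6, 0.4, 0.6]
width: 0.172
gripper_force: 0.0
```

Request:
play_rows:
  increments: "0 0 -1 0 -0.6;0 0 -2 0 -0.6;0 0 -4 0 -0.6;0 0 -4 0 -0.6;0 0 -4 0 -0.6"

```text
clock: 6.13
position: [0.4901, 0.3635, 0.1848]
ee_rot: [-2.442, -1.975, -0.001]
force: [-0.2, 0.8, 0.3]
width: 0.202
gripper_force: 0.0
```

```bash
python3 plan.py 0.525 -0.05 0.21 -7 12;  python3 - <<'E'
from h import *
im=vision.get_image("top"); P=pts(im); 
for d in cut_out("roll",im)[:3]:
    q=P[d["mask"]]; q=q[~np.isnan(q[:,0])]; print(round(d["confidence"],2),d["point"],np.percentile(q,[3,50,97],axis=0).round(3))
E
```

```text
t 6.13 p [0.4901 0.3635 0.1848] phi -12.08 tilt 0.05 q [-0.38  0.5  -0.5   1.63  0.26  1.08 -1.17] F [-0.2  0.8  0.3] w 0.202
-3.31 1.01 -0.21 -0.42
-3.32 0.98 -0.21 -0.42
-3.32 0.96 -0.21 -0.42
-3.33 0.93 -0.21 -0.42
-3.34 0.91 -0.21 -0.42
-3.34 0.88 -0.21 -0.42
-3.35 0.86 -0.21 -0.42
-3.36 0.83 -0.21 -0.42
-3.36 0.81 -0.21 -0.42
-3.37 0.78 -0.21 -0.42
-3.37 0.76 -0.21 -0.42
-3.38 0.73 -0.21 -0.42
0.63 [192.3, 154.1] [[0.501 0.308 0.003]
 [0.554 0.321 0.044]
 [0.573 0.376 0.054]]
0.2 [143.5, 321.0] [[ 0.671 -0.309 -0.001]
 [ 0.726 -0.276  0.043]
 [ 0.822 -0.234  0.054]]
```

Request:
play_rows:
  increments: "-3.3 1.2 -0.2 -0.4 0;-3.3 1.2 -0.2 -0.4 0;-3.3 1.2 -0.2 -0.4 0;-3.3 1.2 -0.2 -0.4 0;-3.3 1.1 -0.2 -0.4 0"

```text
clock: 6.65
position: [0.5162, 0.1885, 0.1928]
ee_rot: [2.407, 2.017, 0.002]
force: [1.3, -0.3, 0.1]
width: 0.485
gripper_force: 0.0
```

Request:
play_rows:
  increments: "-3.3 1.1 -0.2 -0.4 0;-3.3 1.1 0 -0.4 0;-3.3 1.1 0 -0.4 0;-3.3 1.1 0 -0.4 0;-3.4 1 0 -0.4 0"

```text
clock: 7.07
position: [0.5427, 0.016, 0.1949]
ee_rot: [2.371, 2.059, 0.002]
force: [0.1, -0.6, 0.1]
width: 0.501
gripper_force: 0.0
```

Request:
play_rows:
  increments: "-3.4 1 0 -0.4 0;-3.4 1 0 -0.4 0;0 0 0 0 0;0 0 0 0 0"

```text
clock: 7.4
position: [0.5531, -0.0553, 0.1944]
ee_rot: [2.363, 2.069, 0.0]
force: [-0.1, -0.0, 0.5]
width: 0.499
gripper_force: 0.0
```

```bash
cat > shaft.py <<'E'
from h import *
from scipy.optimize import least_squares
im=vision.get_image("wrist"); P=pts(im); z=P[...,2]; np.savez("w2.npz",P=P,f=im["frame"],C=im["cam_to_world"],K=im["mtx"])
m=(np.hypot(P[...,0]-.552,P[...,1]+.004)<.03)&(z>.073)&(z<.087); q=P[m]
print(len(q),np.median(q[:,2]))
t=q[q[:,2]>np.median(q[:,2])-.0025]
print("circ",cv2.minEnclosingCircle(t[:,:2].astype(np.float32)*1000),"rect",cv2.minAreaRect(t[:,:2].astype(np.float32)*1000))
h=cv2.convexHull(t[:,:2].astype(np.float32)*1000)[:,0]; print(len(h)); e=np.roll(h,-1,0)-h; L=np.hypot(*e.T)
for i in np.argsort(-L)[:5]: print("edge",h[i].round(1),L[i].round(1),"outward normal deg",np.round(np.degrees(np.arctan2(-e[i][0],e[i][1])),1))
w=np.array(np.where(m)); r0,r1,c0,c1=w[0].min()-45,w[0].max()+45,w[1].min()-60,w[1].max()+60; print(r0,c0)
save(im,"w2.png",(r0,r1,c0,c1),4)
mm=(np.hypot(P[...,0]-.552,P[...,1]+.004)<.04)&(z>.05)&(z<.0575); s=P[mm]; print("seat",len(s),cv2.minEnclosingCircle(s[:,:2].astype(np.float32)*1000),np.median(s[:,2]))
E
python3 shaft.py; python3 plan.py
```

```text
568 0.0793082689006395
circ ((555.095458984375, -4.688157081604004), 13.854135513305664) rect ((559.0078125, -4.036171913146973), (19.765275955200195, 26.549518585205078), 8.20823860168457)
21
edge [548.7  -1.9] 16.2 outward normal deg -171.8
edge [566.    3.9] 7.2 outward normal deg 53.7
edge [551.9 -18.1] 4.7 outward normal deg -86.4
edge [563.6 -14.9] 4.6 outward normal deg -44.0
edge [548.1   6.3] 4.5 outward normal deg -177.1
73 183
seat 2624 ((552.0333862304688, -3.972634792327881), 39.987701416015625) 0.053241942859089064
t 7.45 p [ 0.553  -0.053   0.1944] phi -7.4 tilt 0.06 q [ 0.33  0.39 -0.45  1.76  0.19  1.03 -0.31] F [-0.1  1.   0.1] w 0.496
```

View pics/w2.png

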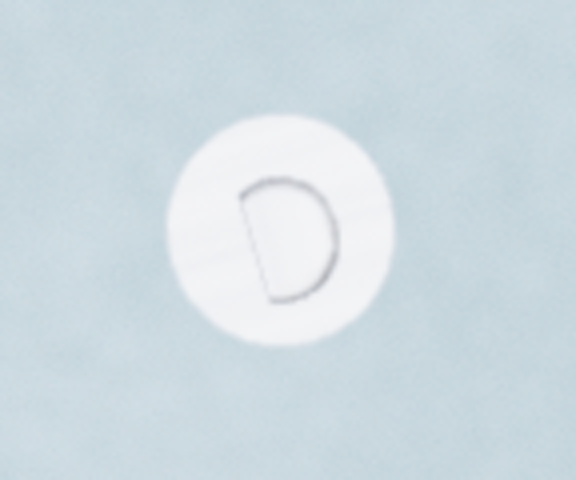

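The crop shows the seat disc at centre about (281,230), and the D-shaft with its flat edge from (243,200) to (270,298), facing left. I'll project these.

```bash
python3 - <<'E'
import numpy as np, cv2
d=np.load("w2.npz"); C=d["C"];K=d["K"];f=d["f"]
def proj(c,r,z):
    v=C[:3,:3]@np.array([(c-K[0,2])/K[0,0],-(r-K[1,2])/K[1,1],-1]); return C[:3,3]+v*(z-C[2,3])/v[2]
cr=lambda x,y,z: proj(183+x/4-.375,73+y/4-.375,z)*1000
for z in(.077,.08):
  a,b=cr(243,200,z),cr(270,298,z); e=a-b; n=np.array([-e[1],e[0]]); print(z,a,b,"normal",np.degrees(np.arctan2(n[1],n[0])), "len",np.hypot(*e[:2]))
# seat ring: saturated mask
g=f[73:73+120,183:183+144].astype(int); m=(g[...,0]>218).astype(np.uint8)
n,l,s,c=cv2.connectedComponentsWithStats(m); 
i=l[57,70]; ys,xs=np.where(l==i); print(s[i])
q=np.array([proj(183+x,73+y,.054)[:2]*1000 for x,y in zip(xs,ys)])
print("seat",cv2.minEnclosingCircle(q.astype(np.float32)), (q.min(0)+q.max(0))/2, q.mean(0))
# arc outer points picked: fit circle in plane z=.078
for z in(.077,.08):
  q=np.array([cr(x,y,z)[:2] for x,y in[(243,198),(260,183),(279,177),(300,181),(320,197),(333,218),(338,240),(333,264),(318,284),(298,297),(272,302)]])
  A=np.c_[2*q,np.ones(len(q))]; s=np.linalg.lstsq(A,(q**2).sum(1),rcond=None)[0]; print("shaft",z,s[:2],np.sqrt(s[2]+s[0]**2+s[1]**2))
E
python3 plan.py 0.579 -0.315 0.20 -7.4 8
```

```text
0.077 [548.26601779   5.61666226  77.        ] [551.23578207 -17.2107083   77.        ] normal -172.5876427388206 len 23.019738191089854
0.08 [548.42176401   5.78691147  80.        ] [551.35911611 -16.79131989  80.        ] normal -172.58764273882062 len 22.76849948481625
[  42   29   57   58 2488]
seat ((555.1558837890625, -4.916978359222412), 28.396150588989258) [555.11570683  -5.00409764] [554.9741782   -4.26700029]
shaft 0.077 [555.1782645   -4.50866665] 13.571185163310703
shaft 0.08 [555.25857007  -4.22790904] 13.423068491668694
t 7.45 p [ 0.553  -0.053   0.1944] phi -7.4 tilt 0.06 q [ 0.33  0.39 -0.45  1.76  0.19  1.03 -0.31] F [-0.1  1.   0.1] w 0.496
-3.21 0.74 -0.07 0.00
-3.21 0.74 -0.07 0.00
-3.21 0.74 -0.07 0.00
-3.21 0.74 -0.07 0.00
-3.21 0.74 -0.07 0.00
-3.21 0.74 -0.07 0.00
-3.21 0.74 -0.07 0.00
-3.21 0.74 -0.07 0.00
```

Request:
play_rows:
  increments: "-3.2 0.7 0 0 0;-3.2 0.7 0 0 0;-3.2 0.7 0 0 0;-3.2 0.7 0 0 0;-3.2 0.7 0 0 0"

```text
clock: 7.87
position: [0.5679, -0.2149, 0.1945]
ee_rot: [2.355, 2.079, 0.002]
force: [1.0, -0.2, 0.4]
width: 0.498
gripper_force: 0.0
```

Request:
play_rows:
  increments: "-3.2 0.8 0 0 0;-3.2 0.8 0 0 0;-3.2 0.8 0 0 0;0 0 0 0 0;0 0 0 0 0"

```text
clock: 8.28
position: [0.5791, -0.3145, 0.1937]
ee_rot: [2.36, 2.074, 0.001]
force: [0.2, 0.1, -0.2]
width: 0.503
gripper_force: 0.0
```

```bash
python3 plan.py
python3 - <<'E'
from h import *
im=vision.get_image("wrist"); P=pts(im); z=P[...,2]; save(im,"w3.png",s=1.2)
near=np.hypot(P[...,0]-.578,P[...,1]+.255)<.09
for n,a,b in(("paddle",.066,.08),("nose",.05,.064),("all",.045,.08),("hub",.025,.042)):
    m=near&(z>a)&(z<b); q=P[m]; r=cv2.minAreaRect(q[:,:2].astype(np.float32)*1000); 
    print(n,len(q),np.round(r[0],1),np.round(r[1],1),round(r[2],1),"zmed",np.median(q[:,2]).round(4))
    if n in("paddle","all"):
        c=q[:,:2].mean(0); u=np.linalg.svd(q[:,:2]-c,full_matrices=False)[2][0]; u*=np.sign(u[1]); t=(q[:,:2]-c)@u; v=(q[:,:2]-c)@[-u[1],u[0]]
        print(" heading",np.degrees(np.arctan2(u[1],u[0])),"ends",[(c+u*np.percentile(t,k)).round(4) for k in(0,1,99,100)],"width",np.percentile(v,[1,99]).round(4))
# mask of lever by colour -> paddle outline
E
```

```text
t 8.28 p [ 0.5791 -0.3145  0.1937] phi -7.39 tilt 0.02 q [ 0.65  0.55 -0.36  1.5   0.21  1.13  0.12] F [ 0.2  0.1 -0.2] w 0.503
paddle 1359 [ 582.6 -255.4] [83.7 13.4] 81.9 zmed 0.0713
 heading 81.93630019474088 ends [array([ 0.5765, -0.2968]), array([ 0.5767, -0.2957]), array([ 0.5881, -0.2149]), array([ 0.5883, -0.2139])] width [-0.0067  0.0064]
nose 215 [ 589.8 -203.1] [18.2  8.4] 82.6 zmed 0.0571
all 1574 [ 584.  -245.5] [103.7  13.4] 81.9 zmed 0.0711
 heading 81.91784681755028 ends [array([ 0.5765, -0.2968]), array([ 0.5767, -0.2955]), array([ 0.5909, -0.1957]), array([ 0.5911, -0.1941])] width [-0.0067  0.0064]
hub 1100 [ 581.6 -262.8] [47.3 49.4] 79.8 zmed 0.0356
```

View pics/w3.png

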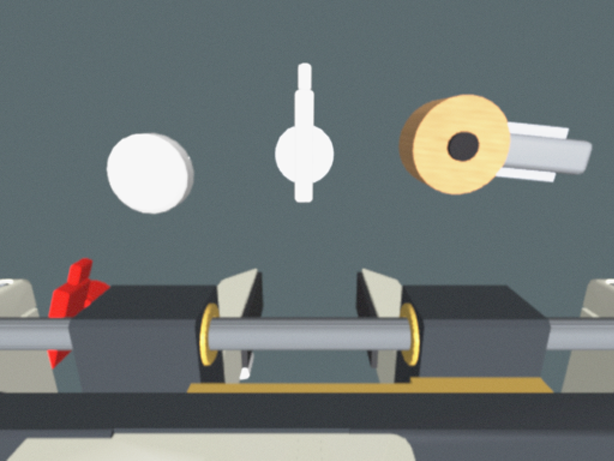

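The wrist view shows the lever at px (304,150), nose up (+y). The knob is at (150,172), the tape gun at (470,145), and the red one is lower left. The hub is at about (0.580,-0.262), heading 82°, and top heights are as expected. I'll grasp it on the hub axis.

Request:
play_rows:
  increments: "2.6 -0.3 2 0.7 0;2.6 -0.28 3 0 0;0 0 3.5 0 0;0 0 3 0 0;0 0 1.5 0 0"
  grip_force: 40

```text
clock: 8.75
position: [0.5788, -0.2571, 0.0608]
ee_rot: [-2.363, -2.064, 0.001]
force: [-0.9, -0.9, 0.9]
width: 0.497
gripper_force: 0.0
```

Request:
play_rows:
  increments: "0 0 1.2 0 0;0 0 0.9 0 0;0 0 0 0 0"

```text
clock: 9.0
position: [0.5798, -0.2601, 0.0417]
ee_rot: [-2.368, -2.062, 0.0]
force: [-0.3, -0.4, -0.8]
width: 0.5
gripper_force: 0.0
```

```bash
python3 plan.py 0.580 -0.2621 0.042 -8.1 1
```

```text
t 9.0 p [ 0.5798 -0.2601  0.0417] phi -7.91 tilt 0.1 q [ 0.56  0.67 -0.33  1.7   0.28  0.82 -0.04] F [-0.3 -0.4 -0.8] w 0.5
-0.19 0.05 -0.03 0.19
```

Request:
play_rows:
  increments: "-0.2 0 0 0.2 0;0 0 0 0 -1;0 0 0 0 -1;0 0 0 0 -1;0 0 0 0 -1"

```text
clock: 9.42
position: [0.5801, -0.264, 0.0435]
ee_rot: [2.374, 2.056, 0.001]
force: [-0.0, -0.1, 0.3]
width: 0.258
gripper_force: 0.0
```

Request:
play_rows:
  increments: "0 0 -1 0 -1;0 0 -3 0 -1;0 0 -4 0 -1;0 0 -4 0 -1;0 0 -2 0 -1"

```text
clock: 9.83
position: [0.5813, -0.2639, 0.1884]
ee_rot: [2.371, 2.054, 0.005]
force: [0.4, 0.1, -1.6]
width: 0.149
gripper_force: 39.7
```

Request:
play_rows:
  increments: "0 0 0 0 -1;0 0 0 0 -1"

```text
clock: 10.0
position: [0.5801, -0.2639, 0.1843]
ee_rot: [2.373, 2.055, 0.002]
force: [0.1, 0.0, -4.5]
width: 0.148
gripper_force: 39.7
```

```bash
python3 - <<'E'
from h import *
im=vision.get_image("wrist"); P=pts(im); s=arm.observe(); M=R.from_rotvec(s["ee_rot"]).as_matrix()
T=(P-s["position"])@M*1000   # tool frame mm
f=im["frame"].astype(int)
print("w",s["width"],s["gripper_force"])
near=(abs(T[...,0])<90)&(abs(T[...,1])<20)
for n,a,b in(("top paddle",-33,-26),("nose",-20,-10),("hub",3,10)):
    m=near&(T[...,2]>a)&(T[...,2]<b)&(f.min(-1)>150); q=T[m]
    if len(q): print(n,len(q),np.percentile(q,[1,50,99],axis=0).round(1).tolist())
save(im,"w4.png",s=1.2)
E
python3 plan.py 0.5545 -0.0047 0.17 88 30
```

```text
w 0.14997250682700305 39.70673203468323
top paddle 111 [[9.5, -12.5, -32.8], [10.1, 10.0, -29.6], [10.8, 13.7, -26.0]]
nose 3171 [[-30.9, -17.0, -18.4], [18.3, 0.5, -12.8], [50.4, 17.5, -10.2]]
hub 182 [[50.3, -3.9, 3.0], [61.8, 1.1, 3.8], [70.7, 6.7, 8.4]]
t 10.05 p [ 0.5791 -0.2637  0.1825] phi -8.21 tilt 0.04 q [ 0.59  0.52 -0.37  1.57  0.21  1.09  0.02] F [-0.8  0.2 -3.2] w 0.15
0.84 -0.20 0.04 -3.21
0.85 -0.16 0.04 -3.21
0.86 -0.11 0.04 -3.21
0.87 -0.06 0.04 -3.21
0.87 -0.01 0.04 -3.21
0.87 0.04 0.04 -3.21
0.86 0.08 0.04 -3.21
0.86 0.13 0.04 -3.21
0.85 0.18 0.04 -3.21
0.84 0.23 0.04 -3.21
0.82 0.27 0.04 -3.21
0.81 0.32 0.04 -3.21
0.79 0.36 0.04 -3.21
0.77 0.41 0.04 -3.21
0.74 0.45 0.04 -3.21
0.71 0.49 0.04 -3.21
0.69 0.53 0.04 -3.21
0.66 0.57 0.04 -3.21
0.62 0.60 0.04 -3.21
0.59 0.64 0.04 -3.21
0.55 0.67 0.04 -3.21
0.51 0.70 0.04 -3.21
0.47 0.73 0.04 -3.21
0.43 0.75 0.04 -3.21
0.39 0.77 0.04 -3.21
0.35 0.80 0.04 -3.21
0.30 0.81 0.04 -3.21
0.25 0.83 0.04 -3.21
0.21 0.84 0.04 -3.21
0.16 0.85 0.04 -3.21
```

View pics/w4.png

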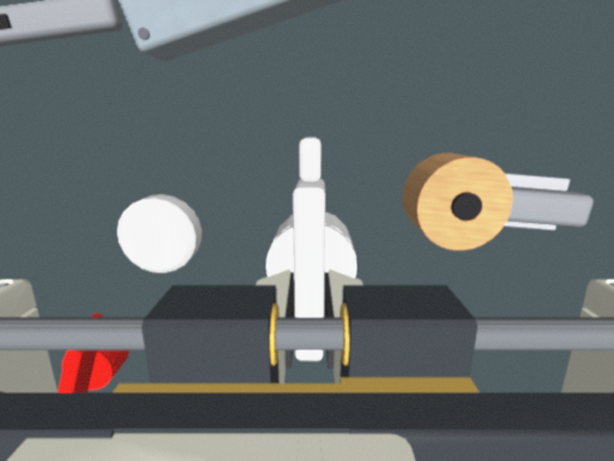

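The picture shows the lever held, nose up at px (310,150). Its paddle top sits only 13 mm above the fingertips because I lifted before the grip closed. I'll set it back down and regrip deeper.

Request:
play_rows:
  increments: "0 0 4 0 -1;0 0 4 0 -1;0 0 2.5 0 -1;0 0 1.1 0 -1;0 0 0.4 0 -1"

```text
clock: 10.47
position: [0.5778, -0.2635, 0.0599]
ee_rot: [-2.372, -2.054, 0.004]
force: [-6.3, -1.7, 11.7]
width: 0.15
gripper_force: 40.0
```

Request:
play_rows:
  increments: "0 0 0.2 0 -1;0 0 0 0 -1;0 0 0 0 -1"

```text
clock: 10.72
position: [0.5804, -0.2637, 0.0614]
ee_rot: [2.374, 2.056, 0.001]
force: [-0.4, 0.3, -3.2]
width: 0.146
gripper_force: 39.9
```

```bash
python3 plan.py
```

```text
t 10.72 p [ 0.5804 -0.2637  0.0614] phi -8.21 tilt 0.07 q [ 0.57  0.65 -0.34  1.69  0.27  0.85 -0.03] F [-0.4  0.3 -3.2] w 0.146
```

Request:
play_rows:
  increments: "0 0 0.1 0 -1;0 0 0.1 0 -1;0 0 0 0 -0.4;0 0 0 0 -0.4;0 0 0 0 -0.4"

```text
clock: 11.13
position: [0.5799, -0.2637, 0.059]
ee_rot: [2.374, 2.057, 0.001]
force: [0.0, 0.2, -0.1]
width: 0.285
gripper_force: 0.0
```

Request:
play_rows:
  increments: "0 0 1 0 -0.4;0 0 0.8 0 -0.4;0 0 0 0 -0.4"

```text
clock: 11.38
position: [0.5782, -0.2633, 0.0383]
ee_rot: [-2.372, -2.055, 0.003]
force: [-0.6, -0.2, 0.7]
width: 0.301
gripper_force: 0.0
```

Request:
play_rows:
  increments: "0 0 0 0 -1;0 0 0 0 -1;0 0 0 0 -1;0 0 0 0 -1;0 0 0 0 -1"

```text
clock: 11.8
position: [0.5793, -0.2637, 0.0406]
ee_rot: [-2.374, -2.056, 0.001]
force: [-0.2, 0.2, -4.1]
width: 0.147
gripper_force: 40.0
```

Request:
play_rows:
  increments: "0 0 0 0 -1;0 0 0 0 -1;0 0 0 0 -1"

```text
clock: 12.05
position: [0.5795, -0.2637, 0.0406]
ee_rot: [-2.375, -2.057, 0.0]
force: [-0.3, -0.0, -2.6]
width: 0.154
gripper_force: 40.0
```

Request:
play_rows:
  increments: "0 0 -1.5 0 -1;0 0 -3 0 -1;0 0 -4 0 -1;0 0 -4 0 -1;0 0 -1 0 -1"

```text
clock: 12.47
position: [0.5827, -0.2643, 0.1825]
ee_rot: [2.369, 2.052, 0.007]
force: [2.4, 0.1, -2.2]
width: 0.151
gripper_force: 40.0
```

```bash
python3 - <<'E'
from h import *
im=vision.get_image("wrist"); P=pts(im); s=arm.observe(); M=R.from_rotvec(s["ee_rot"]).as_matrix()
T=(P-s["position"])@M*1000; f=im["frame"].astype(int)
near=(abs(T[...,0])<90)&(abs(T[...,1])<12)
for n,a,b in(("top paddle",-40,-20),("nose",-19,-8)):
    m=near&(T[...,2]>a)&(T[...,2]<b)&(f.min(-1)>150)&(T[...,0]>15); q=T[m]
    if len(q): print(n,len(q),np.percentile(q,[1,50,99],axis=0).round(1).tolist())
E
python3 plan.py 0.5545 -0.0047 0.175 92 20
```

```text
top paddle 2290 [[15.4, -7.2, -32.8], [34.3, -0.6, -31.3], [50.2, 6.3, -22.6]]
nose 863 [[49.4, -5.1, -18.6], [59.9, -0.6, -17.0], [70.0, 4.6, -10.7]]
t 12.52 p [ 0.5828 -0.2644  0.182 ] phi -8.21 tilt 0.53 q [ 0.59  0.52 -0.37  1.57  0.21  1.08  0.02] F [ 0.5  0.4 -1. ] w 0.149
1.27 -0.33 0.04 -5.01
1.29 -0.21 0.04 -5.01
1.30 -0.10 0.04 -5.01
1.31 0.01 0.04 -5.01
1.30 0.13 0.04 -5.01
1.28 0.24 0.04 -5.01
1.26 0.35 0.04 -5.01
1.22 0.46 0.04 -5.01
1.18 0.57 0.04 -5.01
1.12 0.67 0.04 -5.01
1.06 0.76 0.04 -5.01
0.99 0.85 0.04 -5.01
0.91 0.93 0.04 -5.01
0.83 1.01 0.04 -5.01
0.74 1.08 0.04 -5.01
0.64 1.14 0.04 -5.01
0.54 1.19 0.04 -5.01
0.43 1.23 0.04 -5.01
0.32 1.27 0.04 -5.01
0.21 1.29 0.04 -5.01
```

Request:
play_rows:
  increments: "1.3 -0.3 0 -5 -1;1.3 -0.2 0 -5 -1;1.3 -0.1 0 -5 -1;1.3 0 0 -5 -1;1.3 0.1 0 -5 -1"

```text
clock: 12.93
position: [0.5717, -0.1978, 0.1741]
ee_rot: [-1.867, -2.524, 0.001]
force: [0.8, -0.0, -3.6]
width: 0.149
gripper_force: 40.0
```

Request:
play_rows:
  increments: "1.3 0.2 0 -5 -1;1.3 0.4 0 -5 -1;1.2 0.5 0 -5 -1;1.2 0.6 0 -5 -1;1.1 0.7 0 -5 -1"

```text
clock: 13.35
position: [0.5656, -0.132, 0.1742]
ee_rot: [-1.276, -2.869, 0.001]
force: [-0.1, -0.0, -3.3]
width: 0.148
gripper_force: 40.0
```

Request:
play_rows:
  increments: "1.1 0.8 0 -5 -1;1 0.8 0 -5 -1;0.9 0.9 0 -5 -1;0.8 1 0 -5 -1;0.7 1.1 0 -5 -1"

```text
clock: 13.77
position: [0.5587, -0.0676, 0.1742]
ee_rot: [-0.625, -3.077, 0.0]
force: [0.9, -0.6, -3.5]
width: 0.152
gripper_force: 40.0
```

Request:
play_rows:
  increments: "0.6 1.1 0 -5 -1;0.5 1.2 0 -5 -1;0.4 1.2 0 -5 -1;0.3 1.3 0 -5 -1;0.2 1.3 0 -5 -1"

```text
clock: 14.18
position: [0.5531, -0.0032, 0.1743]
ee_rot: [0.056, -3.139, -0.0]
force: [-0.1, -0.2, -2.9]
width: 0.151
gripper_force: 40.0
```

Request:
play_rows:
  increments: "0 0 0 0 -1;0 0 0 0 -1;0 0 0 0 -1"

```text
clock: 14.43
position: [0.5537, -0.0046, 0.1749]
ee_rot: [0.045, -3.14, 0.001]
force: [-0.7, -1.0, -2.3]
width: 0.147
gripper_force: 40.0
```

```bash
python3 plan.py 0.5548 -0.0046 0.13 92 3
```

```text
t 14.43 p [ 0.5537 -0.0046  0.1749] phi 91.63 tilt 0.08 q [ 0.51  0.51 -0.85  1.76  0.43  1.07  1.11] F [-0.7 -1.  -2.3] w 0.147
-0.04 -0.00 1.50 -0.12
-0.04 -0.00 1.50 -0.12
-0.04 -0.00 1.50 -0.12
```

Request:
play_rows:
  increments: "-0.1 0 2 0 -1;0 0 2 0 -1;0 0 1 0 -1;0 0 0.3 0 -1;0 0 0 0 -1"

```text
clock: 14.85
position: [0.5546, -0.0043, 0.122]
ee_rot: [0.047, -3.14, 0.0]
force: [-0.0, -0.5, -2.7]
width: 0.149
gripper_force: 40.0
```

Request:
play_rows:
  increments: "0 0 0.15 -1 -1;0 0 0.1 -1 -1;0 0 0.1 -1 -1;0 0 0.1 -1 -1"

```text
clock: 15.18
position: [0.5554, -0.0036, 0.1188]
ee_rot: [-0.161, 3.136, -0.0]
force: [0.1, 0.2, -2.1]
width: 0.153
gripper_force: 40.0
```

Request:
play_rows:
  increments: "0 0 0.1 -1 -1;0 0 0.1 -1 -1;0 0 0.1 -1 -1"

```text
clock: 15.43
position: [0.5551, -0.0036, 0.1152]
ee_rot: [-0.244, 3.132, -0.0]
force: [-0.2, -0.3, -2.3]
width: 0.151
gripper_force: 40.0
```

```bash
python3 plan.py
```

```text
t 15.43 p [ 0.5551 -0.0036  0.1152] phi 98.89 tilt 0.01 q [ 0.49  0.59 -0.84  1.83  0.53  0.97  1.15] F [-0.2 -0.3 -2.3] w 0.151
```

No contact force at 5 mm below the shaft top, so it is entering the bore. Continuing down.

Request:
play_rows:
  increments: "0 0 0.2 0 -1;0 0 0.2 0 -1;0 0 0.2 0 -1;0 0 0.2 0 -1"

```text
clock: 15.77
position: [0.555, -0.0036, 0.107]
ee_rot: [0.24, -3.132, 0.0]
force: [0.7, 0.4, -1.5]
width: 0.149
gripper_force: 40.0
```

Request:
play_rows:
  increments: "0 0 0.3 0 -1;0 0 0.3 0 -1;0 0 0.2 0 -1;0 0 0.2 0 -1"

```text
clock: 16.1
position: [0.555, -0.0036, 0.0969]
ee_rot: [0.241, -3.132, 0.0]
force: [0.1, -0.1, -2.6]
width: 0.145
gripper_force: 40.0
```

Request:
play_rows:
  increments: "0 0 0.1 0 -1;0 0 0.1 0 -1;0 0 0.1 0 -1"

```text
clock: 16.35
position: [0.5552, -0.0035, 0.0944]
ee_rot: [-0.241, 3.132, -0.0]
force: [-6.4, -2.0, 16.4]
width: 0.154
gripper_force: 40.0
```

```bash
python3 plan.py
```

```text
t 16.35 p [ 0.5552 -0.0035  0.0944] phi 98.79 tilt 0.02 q [ 0.48  0.61 -0.82  1.85  0.55  0.93  1.13] F [-6.4 -2.  16.4] w 0.154
```

Bottomed on the seat at the expected height (TCP 0.0944). Now I'll swing it anticlockwise.

Request:
play_rows:
  increments: "0 0 -0.05 -2 -1;0 0 0 -4 -1;0 0 0 -4 -1;0 0 0 -4 -1;0 0 0 -4 -1"

```text
clock: 16.77
position: [0.5548, -0.004, 0.0947]
ee_rot: [0.732, -3.054, 0.001]
force: [-0.7, -1.3, -1.6]
width: 0.153
gripper_force: 40.0
```

Request:
play_rows:
  increments: "0 0 0 -4 -1;0 0 0 -4 -1;0 0 0 -4 -1;0 0 0 -4 -1;0 0 0 -4 -1"

```text
clock: 17.18
position: [0.5548, -0.0041, 0.0947]
ee_rot: [1.251, -2.881, 0.001]
force: [-1.9, -0.9, -1.9]
width: 0.151
gripper_force: 40.0
```

Request:
play_rows:
  increments: "0 0 0 -4 -1;0 0 0 -4 -1;0 0 0 -4 -1;0 0 0 -4 -1;0 0 0 -4 -1"

```text
clock: 17.6
position: [0.5549, -0.0043, 0.0947]
ee_rot: [1.732, -2.62, 0.001]
force: [-0.9, -1.0, -1.4]
width: 0.15
gripper_force: 40.0
```

```bash
python3 plan.py
```

```text
t 17.6 p [ 0.5549 -0.0043  0.0947] phi 156.94 tilt 0.06 q [ 0.61  0.72 -1.06  1.84  0.73  1.04  1.99] F [-0.9 -1.  -1.4] w 0.15
```

Request:
play_rows:
  increments: "0 0 0 -4 -1;0 0 0 -4 -1;0 0 0 -4 -1;0 0 0 -4 -1"

```text
clock: 17.93
position: [0.5551, -0.0044, 0.0948]
ee_rot: [2.08, -2.354, 0.001]
force: [0.2, -1.4, -0.8]
width: 0.147
gripper_force: 40.0
```

```bash
python3 plan.py
```

```text
t 17.93 p [ 0.5551 -0.0044  0.0948] phi 172.93 tilt 0.07 q [ 0.64  0.75 -1.12  1.83  0.78  1.08  2.23] F [ 0.2 -1.4 -0.8] w 0.147
```

Request:
play_rows:
  increments: "0 0 0 -4 -1;0 0 0 -4 -1;0 0 0 -4 -1;0 0 0 -2.5 -1;0 0 0 -1.2 -1"

```text
clock: 18.35
position: [0.5552, -0.0044, 0.0948]
ee_rot: [2.38, -2.049, 0.001]
force: [-0.7, -2.3, -0.8]
width: 0.15
gripper_force: 40.0
```

```bash
python3 plan.py
python3 - <<'E'
from h import *
im=vision.get_image("top"); P=pts(im); z=P[...,2]; save(im,"t5.png",(130,260,110,330),3.5)
E
```

```text
t 18.35 p [ 0.5552 -0.0044  0.0948] phi -171.44 tilt 0.06 q [ 0.66  0.78 -1.17  1.83  0.82  1.11  2.47] F [-0.7 -2.3 -0.8] w 0.15
```

Heading is 278.6° against the 278.8° wanted. Releasing and retreating upward.

Request:
play_rows:
  increments: "0 0 0 0 -0.4;0 0 0 0 -0.4;0 0 0 0 -0.4;0 0 0 0 -0.4;0 0 -0.5 0 -0.4"

```text
clock: 18.82
position: [0.5546, -0.0035, 0.0993]
ee_rot: [2.379, -2.05, -0.001]
force: [-0.3, -0.1, 0.0]
width: 0.299
gripper_force: 0.0
```

Request:
play_rows:
  increments: "0 0 -2 0 -0.4;0 0 -3 0 -0.4;0 0 -3 0 -0.4;0 0 -3 3 -0.4;0 0 0 5 -0.4"

```text
clock: 19.23
position: [0.5574, -0.0015, 0.2158]
ee_rot: [-2.225, 2.208, -0.007]
force: [0.1, 0.8, -0.4]
width: 0.301
gripper_force: 0.0
```

Request:
play_rows:
  increments: "-4 0 0 5 -0.4;-4 0 0 5 -0.4;-4 0 0 5 -0.4;-2 0 0 0 -0.4;0 0 0 0 -0.4"

```text
clock: 19.65
position: [0.5689, 0.1416, 0.2112]
ee_rot: [-1.929, 2.475, 0.003]
force: [0.5, 0.5, 0.8]
width: 0.297
gripper_force: 0.0
```

```bash
python3 plan.py
python3 - <<'E'
from h import *
im=vision.get_image("top"); P=pts(im); z=P[...,2]; save(im,"t6.png",(130,260,110,330),3.5)
near=np.hypot(P[...,0]-.555,P[...,1]+.01)<.08
for nm,a,b in(("paddle",.118,.135),("nose",.100,.1165)):
    q=P[near&(z>a)&(z<b)]
    if len(q)>5: r=cv2.minAreaRect(q[:,:2].astype(np.float32)*1000); print(nm,len(q),np.round(r[0],1),np.round(r[1],1),round(r[2],1),np.median(q[:,2]).round(4))
q=P[(np.hypot(P[...,0]-.53,P[...,1]-.359)<.06)&(z>.03)&(z<.07)]; print("roll",len(q),cv2.minEnclosingCircle(q[:,:2].astype(np.float32)*1000),np.median(q[:,2]))
E
```

```text
t 19.65 p [0.5689 0.1416 0.2112] phi 165.88 tilt 0.23 q [ 0.37  0.62 -1.09  1.63  0.57  1.24  2.06] F [0.5 0.5 0.8] w 0.297
nose 8 [561.4 -66.7] [10.   6.3] 55.8 0.1095
roll 223 ((528.6036376953125, 352.71112060546875), 46.85115432739258) 0.04853761321938821
```

View pics/t6.png

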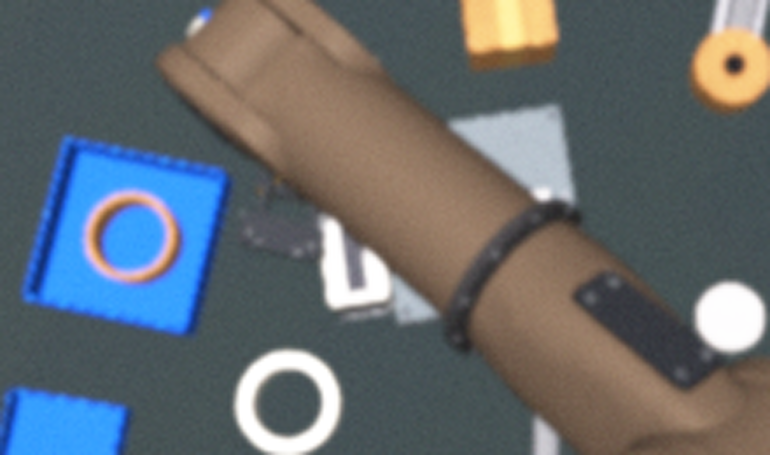

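The roll lies flat in the tray at (130,237). The arm hides the lever, so I'll measure that with the scene camera.

Run:
```python
from h import *
im=vision.get_image("scene"); P=pts(im); z=P[...,2]; save(im,"s7.png",(130,250,210,360),4)
near=np.hypot(P[...,0]-.555,P[...,1]+.01)<.085
for nm,a,b in(("paddle",.122,.135),("nose",.106,.1165)):
    q=P[near&(z>a)&(z<b)]
    if len(q)>5: r=cv2.minAreaRect(q[:,:2].astype(np.float32)*1000); print(nm,len(q),np.round(r[0],1),np.round(r[1],1),round(r[2],1),np.median(q[:,2]).round(4),q.min(0).round(3),q.max(0).round(3))
```

```text
paddle 141 [558.6 -10.9] [16.6 84.1] 7.2 0.1255 [ 0.548 -0.052  0.122] [0.57  0.031 0.13 ]
nose 92 [565.2 -22.2] [ 10.9 100.7] 1.4 0.1111 [ 0.559 -0.073  0.106] [0.572 0.028 0.116]
```

View pics/s7.png

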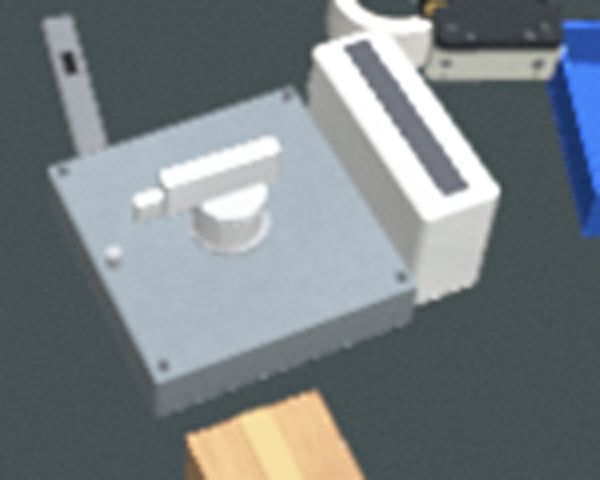

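The lever sits on the seat at (232,215), with its paddle top at z = 0.126 as it should be when home. The nose at (147,205) points to the post at (113,257), with about 7–9° paddle yaw matching the machine. The arm is clear.

```bash
python3 -c "
from cell import job; print(job.sign_off())"
```

```text
the job is handed in; nothing more can be done
None
```

The job is handed in (no verdict came back): the roll lies flat in the larger blue tray, and the lever is fully home on the shaft with its long arm pointing at the post, by the final camera checks.

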